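# Unlatch the orange battery and hold it over the pad

### The arm

A 6-joint arm with a two-finger parallel gripper is mounted at the origin on a cart in front of the work surface, level with it; the furniture and walls round the work are solid. World frame = base frame: x ahead of the robot, y to its left, z up, the work surface at z = 0. Lengths are in m, angles in rad, forces in N, time in s.
With the tool pointing down it reaches from about 0.4 to 0.925 m from the base axis. Payload 12.5 kg.
Tool frame: the origin (TCP) lies on the centre line of the jaws, within the pads' length; the fingertips stand 22 mm ahead of it and the grasp point (between the pads) lies 3 mm ahead of it (arm.tcp_to_tips is the distance from the TCP to the fingertips, in m); z points along the fingers, y is the line along which they close (so a half turn about z gives the same grasp; the last joint's range is limited). The gripper opens to 95 mm and grips with 3 to 60 N. Pads are 20 mm wide; open, the fingers measure 119 mm over their backs; the gripper's body (75 mm by 180 mm) begins 59 mm behind the grasp point.
Start: joints at [-1.405, 0.491, 1.559, -0, 1.092, -0.106], TCP at [0.168, -0.602, 0.237] pointing down, gripper open.
Joint ranges: [-3.1, 3.1], [-0.84, 2.19], [0.05, 2.79], [-1.13, 4.28], [0.06, 2.93], [-2.69, 2.69]. Speed limits (rad/s): [2.22, 2.22, 2.79, 3.14, 3.14, 3.14].

### API

Orientations are given as a rotation vector (axis times angle).
In Python, from station import arm gives the robot as it stands.
- The arm moves only by the shell command python3 -m jog 'ROWS'. ROWS is JSON, a list of rows, each an object with "grip": the opening in per cent of the stroke, from 0 (shut) to 100 (fully open); "translation": the shift along the tool's x, y, z in cm, a list of three; "twist": the turn, a rotation vector about the tool's x, y, z in rad, a list of three. A call has 1 to 8 rows; each row is the pose to reach, as a shift and turn from the pose commanded when the call began, along the tool's axes at that moment; what a row does not reach only later rows make up. A row lasts 1/12 s, in which the tool goes at most 41.7 mm and 7.16 degrees, less where a joint would pass 70% of its speed; a pose out of reach is approached as far as the arm can. A call with a gripper value outside its range is refused whole. The fingers move at their own pace and stop on an object; the grip force is fixed at half the most. Time passes only in rows, so rows that repeat a pose let the fingers close. It gives the time, the measured TCP pose, the force, the opening and the grip force at its end, in the units of the state.
- arm.read_state(): the state, without advancing time (a new reading comes with each control period).
- arm.get_image(name): name is "scene" or "top" or "wrist"; returns the picture (420x560x3 uint8, blue, green, red); there is no depth.
- arm.calibration(name): a dict with "fx", "fy", "cx", "cy" (pixels), "R" (3x3) and "t" (3): a world point X has camera coordinates R X + t; the wrist camera has in their place "hand_eye" (4x4, takes a point from camera to tool coordinates, whose origin is the TCP and whose axes are the flange's). Camera axes: x right, y down, z forward; pixel columns grow to the right and rows downward; lengths in m; the calibration is good to about 2 mm. A picture is of the moment at which its call begins: read the wrist's pose just before it. calibration takes no time and is no camera call.
- arm.sign_off(): hands the job in; it is judged then, once.
Trained networks look in the newest picture that a camera, given by its name, has taken for a name from the list of things; names that differ only in an ending like _2 or _b are one class to them, and where a whole thing is asked for, a point or a joint stands for the part that bears it (a point fixed in the world has none). Each returns a list of dicts, best first, with "conf" (0 to 1); they miss things now and then, are a little off and sometimes report something else, mostly with a low value. They report only what shows in the picture. A call takes as long as a camera call.
- arm.regions_of(camera, label): "mask" (420x560 bool, what is visible of it) and "pixel" ([column, row] in pixels, amid what is visible of it).
The state is a dict: "clock": time; "joint_pos": joint angles; "joint_velocities": joint speeds; "effort": joint torques, N m; "tcp_pos": TCP position; "ee_rot": TCP orientation; "ft_force": force on the tool from outside, world axes, zero at the start; "wrist_torque": the same for the moment, N m; "width": finger opening in m; "finger_force": force on a finger pad.
Only numpy, scipy, OpenCV 4.12 (cv2) and the standard library are available. Lean on these libraries where they do the work, as an engineer would, in place of code of your own. Each camera call takes 0.05 s, during which the arm holds its last target. There are 200 camera calls.

### The job

The contacts under the orange-topped tool battery are to be wiped next. Pinch its two white side catches together to unlatch it from its charger, lift it straight out, carry it over the folded white pad without bumping anything, and finish still holding it by the squeezed catches: upright, still, over the middle of the pad and about 10 cm above it. Leave the blue-topped battery latched in its charger, and leave the spray can, tape roll and marker where they are.

Things in the scene. Friction and masses are not known exactly. Their poses are not given: they have to be found in the camera images.
- orange_charger: mid-grey charging cradle fixed to the bench, footprint 128 (its x) x 78 mm (its y), origin under its centre on the bench, z up. Its walls rise to 40 mm above the bench, with 1.5 mm play round the battery, which stands on its floor 8 mm above the bench. Ledges in its two long walls (+y, -y sides) hold down the hooks of the battery's catches.
- blue_charger: a second cradle just like it, holding the blue battery. The two cradles may stand in either place.
- orange_battery: black block battery with an orange top, 104 (its x) x 46 (its y) x 82 mm (z), 0.25 to 0.5 kg, loose; origin at the centre of its underside, z up, axes parallel to its charger's. A white sprung catch stands out on each long side (+y, -y), 62 mm across both, 50 mm when both are squeezed to their stops. With either catch out it cannot be lifted. Grip with at least 20 N to carry.
- orange_battery_left_pad (a point): centre of the outer face of the catch pad on the orange battery's +y side, 31 mm from its middle and 58 mm above its underside (66 mm above the bench when seated). Pad 28 mm wide (x), 24 mm tall; needs 2 N to start, 7 N at its stop, where its hook clears the charger's ledge.
- orange_battery_right_pad (a point): the same for the catch pad on its -y side
- orange_battery_left (a joint): travel of that +y catch, m: 0 sprung out (latched), 0.006 pushed fully in; springs back when released
- orange_battery_right (a joint): the same for the -y catch
- blue_battery: battery like the orange one but with a blue top; must stay latched in its charger, its top 90 mm above the bench
- pad: folded white pad fixed flat on the bench, 71 (x) x 112 (y) x 14 mm high, origin under its centre on the bench
- spray_can: white and blue spray can, 66 mm diameter, 159 mm tall, standing loose at the far side, origin under its centre
- tape_roll: roll of beige tape lying flat, 100 mm diameter, 25 mm high, loose to the left, origin under its centre
- marker: fat blue marker lying flat, 18 x 150 (its y) x 18 mm, loose on the bench beyond the pad

How it is judged:
On the way, in this order (a step that is already met when the one before it is completed fails the run):
1. both catches of the orange battery are squeezed in while it still sits in its charger (value of joint each of orange_battery_left, orange_battery_right above 0.0045 m and z of orange_battery in the frame of orange_charger below 0.014 m and contact force between the fingers and orange_battery above 2 N), for 0.1 s.
2. the orange battery is lifted out, clear of its charger (z of orange_battery in the frame of orange_charger above 0.045 m and contact force between orange_battery and orange_charger below 0.1 N), for 0.1 s.
At the end, for the whole second after the job is handed in: Fingers hold the orange battery by both catches (each 4.5+ of 6 mm in), underside 60 to 200 mm above the bench, within 30 mm of the pad's middle seen from above, tilted under 0.2 rad, under 20 mm/s, touching no pad, charger or other battery; blue battery still seated (value of joint each of orange_battery_left, orange_battery_right above 0.0045 m and contact force between the fingers and orange_battery above 2 N and height (world z) of orange_battery between 0.06 and 0.2 m and horizontal distance between orange_battery and pad below 0.03 m and angle between orange_battery's own z axis and vertical below 0.2 rad and linear speed of orange_battery below 0.02 m/s and contact force between orange_battery and pad below 0.1 N and contact force between orange_battery and orange_charger below 0.1 N and contact force between orange_battery and blue_charger below 0.1 N and contact force between orange_battery and blue_battery below 0.1 N and z of blue_battery in the frame of blue_charger below 0.012 m); the arm keeps its last pose, push and grip.
It fails at once if the blue battery is shifted more than 10 mm (distance of blue_battery from where it was at the start of the episode above 0.01 m).
It fails at once if the carried battery hits the blue battery, its charger or the pad (contact force between orange_battery and blue_battery above 3 N or contact force between orange_battery and blue_charger above 3 N or contact force between orange_battery and pad above 3 N).
It fails at once if the spray can, tape roll or marker is shifted more than 20 mm (distance of any of spray_can, tape_roll, marker from where it was at the start of the episode above 0.02 m).
It also fails if it takes over 48 s, if anything falls off the work surface, if the arm or the gripper's body presses on something with over 40 N, if the wrist force passes 120 N, or if a joint passes its speed limit or range.

## Working session

There is one attempt and no reset: what is moved stays moved. The work goes in short steps, Python scripts to look and compute and a shell command to move; the robot and the scene stay as the last step left them, time stands still between calls to the robot, and variables do not carry over. Pictures are saved under pics/ and viewed, at most 10 in all, crops included, and the job is handed in when it is done.

```bash
mkdir -p pics; cat > h.py <<'E'
import numpy as np, cv2
from station import arm
def ray(cam,px,z):
    c=arm.calibration(cam); R=np.array(c["R"]);t=np.array(c["t"])
    d=R.T@np.array([(px[0]-c["cx"])/c["fx"],(px[1]-c["cy"])/c["fy"],1]); o=-R.T@t
    return o+d*(z-o[2])/d[2]
E
python3 - <<'E'
from h import *
ims=[arm.get_image(n) for n in("scene","top")]
for n,i in zip(("scene","top"),ims): cv2.imwrite(f"pics/{n}0.png",i)
for l in ["orange_battery","blue_battery","orange_charger","pad","spray_can","tape_roll","marker","orange_battery_left_pad"]:
  for c in("top","scene"):
    for r in arm.regions_of(c,l)[:2]:
        print(l,c,round(r["conf"],2),np.round(r["pixel"],1),r["mask"].sum())
c=arm.calibration("top");print(-np.array(c["R"]).T@c["t"],c["fx"])
s=arm.read_state();print(s["clock"],s["tcp_pos"],s["ee_rot"],s["width"])
E
```

```text
orange_battery top 0.95 [204.4 252.6] 817
orange_battery top 0.64 [326.1 262. ] 823
orange_battery scene 0.77 [253.2 278.8] 1139
blue_battery top 0.6 [328.7 261.7] 815
blue_battery scene 0.55 [344.9 219.2] 945
blue_battery scene 0.33 [255.8 278.1] 1108
orange_charger top 0.81 [215.7 258.9] 487
orange_charger scene 0.83 [259.9 297.2] 639
pad top 0.68 [403.2 259.5] 1078
spray_can top 0.74 [245.1 168.7] 727
spray_can top 0.65 [218.5 255.6] 20
spray_can scene 0.95 [232.8 202.5] 901
tape_roll top 0.67 [136.4 230.1] 618
tape_roll scene 0.7 [171.6 309.9] 787
tape_roll scene 0.34 [389.4 191.3] 625
marker top 0.52 [409.8 202.7] 316
marker scene 0.67 [353.3 160.7] 126
orange_battery_left_pad scene 0.59 [245.8 285.3] 73
[0.42852998 0.03959103 1.45555167] 523.7482084129659
0.9 [ 0.16781634 -0.60207324  0.23666642] [ 3.11251097e+00  4.25642047e-01 -4.20077849e-06] 0.09502358700465767
```

View pics/top0.png

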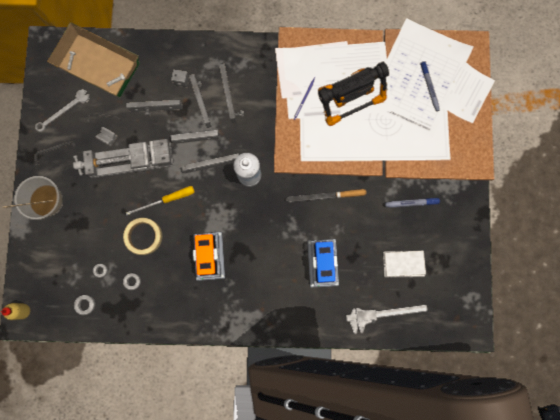

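View pics/scene0.png

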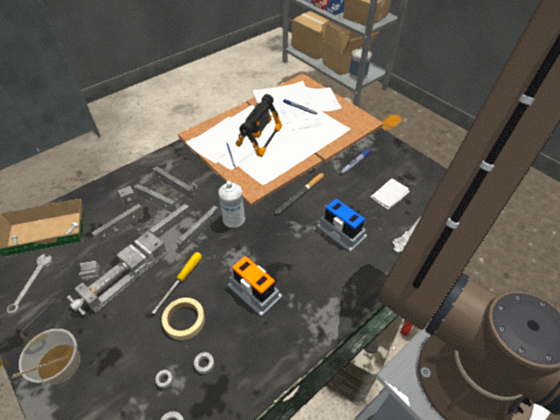

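The top picture shows orange battery at (205,254), blue at (325,262) and pad at (404,263), with the can at (245,168), tape at (142,237) and marker at (412,203). The carry path crosses the blue battery, so I'll go high over it.

```bash
python3 - <<'E'
from h import *
im=cv2.imread("pics/top0.png"); hsv=cv2.cvtColor(im,cv2.COLOR_BGR2HSV)
def rect(m,z,n):
    k,lab,st,ce=cv2.connectedComponentsWithStats(m.astype(np.uint8)); m=lab==1+np.argmax(st[1:,4])
    p=np.argwhere(m)[:,::-1]; W=np.array([ray("top",q,z)[:2] for q in p]).astype(np.float32)
    (c,s,a)=cv2.minAreaRect(W*1000); print(n,np.round(c,1),np.round(s,1),round(a,1),W.mean(0))
    print('   px',cv2.minAreaRect(p.astype(np.float32)))
def box(m,a,b,c,d):
    o=np.zeros_like(m);o[b:d,a:c]=m[b:d,a:c];return cv2.morphologyEx(o.astype(np.uint8),cv2.MORPH_CLOSE,np.ones((9,9)))
H,S,V=[hsv[...,i] for i in range(3)]
rect(box((H<25)&(S>150)&(V>120),180,225,230,290),.09,"orange")
rect(box((H>100)&(H<130)&(S>130)&(V>100),300,230,345,295),.09,"blue")
rect(box((S<60)&(V>150),370,240,440,290),.014,"pad")
arm.get_image("top")
for l,z in(("orange_battery",.09),("pad",.014),("orange_charger",.04),("spray_can",.159),("marker",.018),("tape_roll",.025)):
    r=arm.regions_of("top",l)[0]; rect(r["mask"],z,l)
big=cv2.resize(im[215:300,180:350],None,fx=4.5,fy=4.5,interpolation=cv2.INTER_CUBIC);cv2.imwrite("pics/crop.png",big)
from scipy.spatial.transform import Rotation as R
print(R.from_rotvec(arm.read_state()["ee_rot"]).as_matrix().round(3))
E
```

```text
orange [497.3 242.5] [105.3  47.8] 5.2 [0.49667758 0.24252741]
   px ((204.50375366210938, 254.08680725097656), (40.353179931640625, 18.4608211517334), 87.51044464111328)
blue [485.7 -70.6] [103.1  45.8] 4.5 [ 0.48551267 -0.07073614]
   px ((324.7801818847656, 261.4825134277344), (39.98448181152344, 17.59067726135254), 86.42366790771484)
pad [ 488.5 -294.9] [ 68.3 112.5] 1.4 [ 0.4880597  -0.29451016]
   px ((404.5, 263.5), (25.0, 41.0), 90.0)
orange_battery [496.4 238.5] [101.2  62.5] 1.4 [0.49599537 0.2381512 ]
   px ((206.0, 254.5), (39.0, 24.0), 90.0)
pad [ 489.3 -294.8] [ 70.1 112. ] 3.2 [ 0.48970482 -0.29427338]
   px ((404.3773498535156, 263.197509765625), (25.69631004333496, 40.91419982910156), 88.15238952636719)
orange_charger [495.3 233.3] [123.2  72.3] 2.3 [0.47919017 0.21568796]
   px ((210.5, 256.0), (46.0, 27.0), 90.0)
spray_can [711.6 132.2] [84.9 63.9] 20.2 [0.7119261  0.13310935]
   px ((247.90000915527344, 168.69998168945312), (32.88768768310547, 25.298219680786133), 71.56504821777344)
marker [ 658.5 -317. ] [ 17.  145.8] 5.2 [ 0.6582848  -0.31829783]
   px ((412.0443115234375, 202.16372680664062), (6.053228855133057, 52.2174186706543), 86.18592071533203)
tape_roll [546.6 423.2] [101.6  96.9] 73.0 [0.5464307  0.42320886]
   px ((142.75001525878906, 235.75), (36.68241500854492, 35.73373031616211), 18.43494987487793)
[[ 0.963  0.268 -0.   ]
 [ 0.268 -0.963 -0.   ]
 [-0.     0.    -1.   ]]
```

View pics/crop.png

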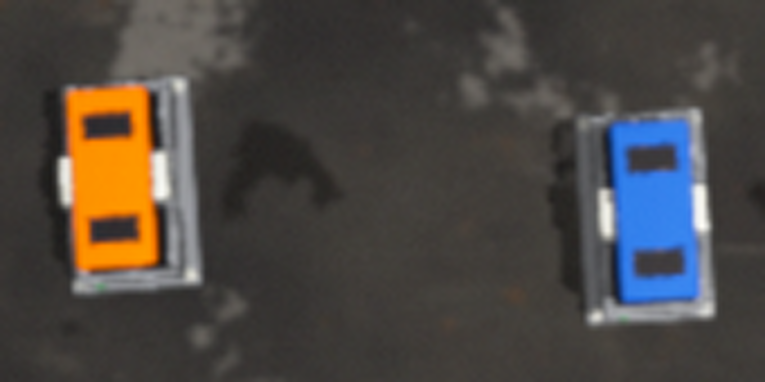

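Orange is at about (0.497, 0.242) with yaw about 4.5°. I'll go over by a waypoint that keeps within reach.

```bash
cat >> h.py <<'E'
from scipy.spatial.transform import Rotation as Ro
def rel(p,yaw):
    s=arm.read_state(); M=Ro.from_rotvec(s["ee_rot"]).as_matrix()
    c,n=np.cos(yaw),np.sin(yaw); T=np.array([[c,n,0],[n,-c,0],[0,0,-1]])
    print("t",s["clock"],"at",s["tcp_pos"].round(4),"w",round(s["width"],4),"-> cm",(M.T@(np.array(p)-s["tcp_pos"])*100).round(2),"twist",Ro.from_matrix(M.T@T).as_rotvec().round(4))
E
python3 -c "
from h import *
rel([.46,-.32,.237],.0785)"
```

```text
t 1.25 at [ 0.1678 -0.6021  0.2367] w 0.0952 -> cm [ 35.72 -19.33  -0.04] twist [1.000e-04 0.000e+00 1.933e-01]
```

```bash
python3 -m jog '[{"grip":100,"translation":[4,-2.2,0],"twist":[0,0,0.02]},{"grip":100,"translation":[8,-4.3,0],"twist":[0,0,0.05]},{"grip":100,"translation":[12,-6.5,0],"twist":[0,0,0.08]},{"grip":100,"translation":[16,-8.7,0],"twist":[0,0,0.11]},{"grip":100,"translation":[20,-10.8,0],"twist":[0,0,0.14]},{"grip":100,"translation":[24,-13,0],"twist":[0,0,0.17]},{"grip":100,"translation":[27,-14.6,0],"twist":[0,0,0.193]},{"grip":100,"translation":[29,-15.7,0],"twist":[0,0,0.193]}]'; python3 -c "
from h import *
rel([.497,.2425,.237],.0785)"
```

```text
clock: 1.92
tcp_pos: [0.4064, -0.3711, 0.2369]
ee_rot: [3.139, 0.122, 0.001]
ft_force: [0.1, -0.9, 0.3]
width: 0.0953
finger_force: 0.0
t 1.9167 at [ 0.4064 -0.3711  0.2369] w 0.0953 -> cm [ 1.379e+01 -6.048e+01 -3.000e-02] twist [ 0.0004 -0.0004 -0.001 ]
```

```bash
python3 -m jog '[{"grip":100,"translation":[0.9,-3.9,0],"twist":[0,0,0]},{"grip":100,"translation":[1.8,-7.8,0],"twist":[0,0,0]},{"grip":100,"translation":[2.7,-11.7,0],"twist":[0,0,0]},{"grip":100,"translation":[3.6,-15.6,0],"twist":[0,0,0]},{"grip":100,"translation":[4.5,-19.5,0],"twist":[0,0,0]},{"grip":100,"translation":[5.4,-23.4,0],"twist":[0,0,0]},{"grip":100,"translation":[6.3,-27.3,0],"twist":[0,0,0]},{"grip":100,"translation":[7.2,-31.2,0],"twist":[0,0,0]}]'; python3 -c "
from h import *
rel([.477,.2425,.237],.0785)"
```

```text
clock: 2.58
tcp_pos: [0.4522, -0.0544, 0.2369]
ee_rot: [3.139, 0.123, 0.001]
ft_force: [1.3, -0.7, -0.4]
width: 0.095
finger_force: 0.0
t 2.5833 at [ 0.4522 -0.0544  0.2369] w 0.095 -> cm [ 4.81e+00 -2.94e+01 -2.00e-02] twist [ 0.0003 -0.0007  0.    ]
```

```bash
python3 -m jog '[{"grip":100,"translation":[0.9,-4,0],"twist":[0,0,0]},{"grip":100,"translation":[1.7,-8,0],"twist":[0,0,0]},{"grip":100,"translation":[2.5,-12,0],"twist":[0,0,0]},{"grip":100,"translation":[3.3,-16,0],"twist":[0,0,0]},{"grip":100,"translation":[4,-20,0],"twist":[0,0,0]},{"grip":100,"translation":[4.5,-24,0],"twist":[0,0,0]},{"grip":100,"translation":[4.8,-27.5,0],"twist":[0,0,0]},{"grip":100,"translation":[4.8,-29.4,0],"twist":[0,0,0]}]'; python3 -m jog '[{"grip":100,"translation":[0,0,0],"twist":[0,0,0]},{"grip":100,"translation":[0,0,0],"twist":[0,0,0]}]'; python3 - <<'E'
from h import *
rel([.497,.2425,.237],.0785)
s=arm.read_state(); im=arm.get_image("wrist"); cv2.imwrite("pics/w1.png",im)
c=arm.calibration("wrist"); he=np.array(c["hand_eye"]);print(he.round(3),c["fx"])
M=Ro.from_rotvec(s["ee_rot"]).as_matrix()
o=M@he[:3,3]+s["tcp_pos"]
def W(p,z):
    d=M@he[:3,:3]@np.array([(p[0]-c["cx"])/c["fx"],(p[1]-c["cy"])/c["fy"],1]); return (o+d*(z-o[2])/d[2])[:2]
hsv=cv2.cvtColor(im,cv2.COLOR_BGR2HSV)
m=((hsv[...,0]<25)&(hsv[...,1]>150)&(hsv[...,2]>110)).astype(np.uint8)
m=cv2.morphologyEx(m,cv2.MORPH_OPEN,np.ones((3,3)))
k,lab,st,ce=cv2.connectedComponentsWithStats(m); i=1+np.argmax(st[1:,4]); print(st[i])
p=np.argwhere(lab==i)[:,::-1]; print(cv2.minAreaRect(p.astype(np.float32)))
print(cv2.minAreaRect(np.array([W(q,.09) for q in p],np.float32)*1000))
for l in ["orange_battery","orange_battery_left_pad","orange_battery_right_pad"]:
    for r in arm.regions_of("wrist",l)[:2]:
        q=np.argwhere(r["mask"])[:,::-1].astype(np.float32)
        print(l,round(r["conf"],2),r["pixel"],W(r["pixel"],.078),cv2.minAreaRect(q))
E
```

```text
clock: 3.25
tcp_pos: [0.4768, 0.244, 0.2366]
ee_rot: [-3.139, -0.127, -0.001]
ft_force: [0.0, 0.6, -0.0]
width: 0.095
finger_force: 0.0
clock: 3.42
tcp_pos: [0.4766, 0.2413, 0.2364]
ee_rot: [3.139, 0.127, -0.0]
ft_force: [-0.5, -0.2, -0.0]
width: 0.0953
finger_force: 0.0
t 3.4167 at [0.4766 0.2413 0.2364] w 0.0953 -> cm [ 2.04  0.04 -0.06] twist [0.0003 0.0003 0.0025]
[[-0.    -0.962 -0.274  0.077]
 [ 1.    -0.    -0.001  0.   ]
 [ 0.001 -0.274  0.962 -0.148]
 [ 0.     0.     0.     1.   ]] 347.40518503278383
[ 249  130   46   86 2597]
((272.68658447265625, 172.1051483154297), (84.63987731933594, 44.317874908447266), 87.39744567871094)
((502.0959777832031, 246.71170043945312), (73.06523895263672, 37.266082763671875), 6.050578594207764)
orange_battery 0.84 [276.6, 175.3] [0.49889377 0.24284482] ((277.0, 175.5), (119.0, 68.0), 90.0)
orange_battery_left_pad 0.56 [247.9, 179.1] [0.49340534 0.26810753] ((246.5, 175.5), (33.0, 9.0), 90.0)
orange_battery_right_pad 0.74 [308.1, 176.1] [0.50044279 0.21482258] ((307.5, 175.0), (32.0, 7.0), 90.0)
```

View pics/w1.png

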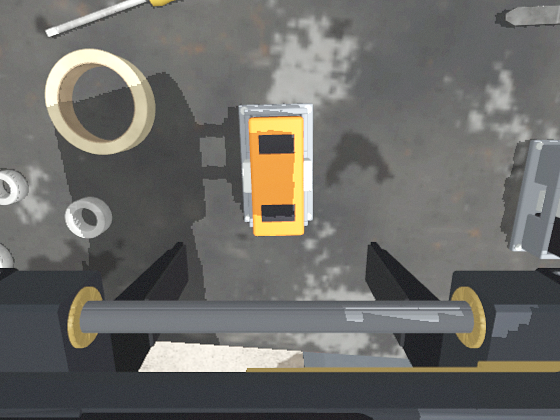

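The wrist picture shows the orange battery top at columns 249–304, rows 116–236, almost parallel to the tool. The lit colours split the mask, so I'll refit it with a wider threshold.

```bash
python3 - <<'E'
from h import *
s=arm.read_state(); im=cv2.imread("pics/w1.png"); c=arm.calibration("wrist"); he=np.array(c["hand_eye"])
M=Ro.from_rotvec(s["ee_rot"]).as_matrix(); o=M@he[:3,3]+s["tcp_pos"]
def W(p,z):
    d=M@he[:3,:3]@np.array([(p[0]-c["cx"])/c["fx"],(p[1]-c["cy"])/c["fy"],1]); return (o+d*(z-o[2])/d[2])[:2]
hsv=cv2.cvtColor(im,cv2.COLOR_BGR2HSV)
m=((hsv[...,0]<32)&(hsv[...,1]>110)&(hsv[...,2]>110)).astype(np.uint8)
b=np.zeros_like(m); b[100:245,235:320]=m[100:245,235:320]
b=cv2.morphologyEx(b,cv2.MORPH_CLOSE,np.ones((15,15)))
p=np.argwhere(b)[:,::-1]; print(b.sum(),cv2.minAreaRect(p.astype(np.float32)))
w=np.array([W(q,.09) for q in p],np.float32)*1000
print(cv2.minAreaRect(w),w.mean(0)); 
rows=range(125,230,8); mid=np.array([W((np.flatnonzero(b[r]).mean(),r),.09) for r in rows])
print("yaw",np.polyfit(mid[:,0],mid[:,1],1)[0])
# charger edges
g=cv2.imread("pics/top0.png")
E
```

```text
5109 ((276.67657470703125, 175.82797241210938), (119.52088928222656, 54.126670837402344), 88.26429748535156)
((498.7027282714844, 240.83578491210938), (103.6238021850586, 45.11119079589844), 5.8382463455200195) [500.86914 241.01805]
yaw 0.10942629348140417
```

Size 103.6 × 45.1 mm fits the spec. I'll use (0.498, 0.242), yaw about 0.097.

```bash
python3 -c "
from h import *
rel([.498,.2418,.071],.097)"
```

```text
t 3.6167 at [0.4771 0.2395 0.2367] w 0.0951 -> cm [ 2.1  -0.07 16.57] twist [ 0.0002 -0.0001 -0.0195]
```

```bash
python3 -m jog '[{"grip":100,"translation":[1.2,0,1],"twist":[0,0,-0.01]},{"grip":100,"translation":[2.1,0,3.5],"twist":[0,0,-0.018]},{"grip":100,"translation":[2.1,0,6.5],"twist":[0,0,-0.018]},{"grip":100,"translation":[2.1,0,9.5],"twist":[0,0,-0.018]},{"grip":100,"translation":[2.1,0,12],"twist":[0,0,-0.018]},{"grip":100,"translation":[2.1,0,14.2],"twist":[0,0,-0.018]},{"grip":100,"translation":[2.1,0,15.8],"twist":[0,0,-0.018]},{"grip":100,"translation":[2.1,0,16.5],"twist":[0,0,-0.018]}]'; python3 - <<'E'
from h import *
im=arm.get_image("wrist"); im2=arm.get_image("scene")
cv2.imwrite("pics/w2.png",np.hstack([im[::1,100:480],cv2.resize(im2[220:360,180:320],(420,420))]))
rel([.498,.242,.071],.097); s=arm.read_state(); print(s["ft_force"])
E
```

```text
clock: 4.28
tcp_pos: [0.4975, 0.2409, 0.0696]
ee_rot: [3.137, 0.149, -0.004]
ft_force: [0.4, -0.0, -1.1]
width: 0.095
finger_force: 0.0
t 4.3833 at [0.4978 0.2414 0.0709] w 0.095 -> cm [ 0.03 -0.06 -0.01] twist [ 0.0006  0.0018 -0.0013]
[-0.23255656  0.01037496  0.62222202]
```

View pics/w2.png

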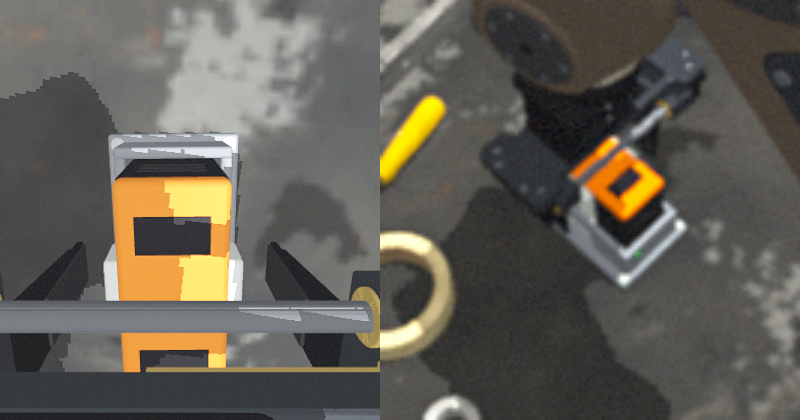

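The fingers straddle the white catches evenly: catches at columns 105–243, finger tips at 87 and 267. Now I'll close.

```bash
python3 -m jog '[{"grip":50,"translation":[0,0,0],"twist":[0,0,0]},{"grip":50,"translation":[0,0,0],"twist":[0,0,0]},{"grip":50,"translation":[0,0,0],"twist":[0,0,0]},{"grip":40,"translation":[0,0,0],"twist":[0,0,0]},{"grip":40,"translation":[0,0,0],"twist":[0,0,0]},{"grip":40,"translation":[0,0,0],"twist":[0,0,0]},{"grip":40,"translation":[0,0,0],"twist":[0,0,0]},{"grip":40,"translation":[0,0,0],"twist":[0,0,0]}]'; python3 -m jog '[{"grip":40,"translation":[0,0,0],"twist":[0,0,0]},{"grip":40,"translation":[0,0,0],"twist":[0,0,0]},{"grip":40,"translation":[0,0,0],"twist":[0,0,0]},{"grip":40,"translation":[0,0,0],"twist":[0,0,0]}]'
```

```text
clock: 5.05
tcp_pos: [0.4981, 0.2424, 0.0723]
ee_rot: [-3.138, -0.152, -0.002]
ft_force: [-4.6, -1.8, 17.3]
width: 0.0484
finger_force: 30.1
clock: 5.38
tcp_pos: [0.4981, 0.2424, 0.0724]
ee_rot: [-3.138, -0.153, -0.001]
ft_force: [-2.5, -0.2, 10.2]
width: 0.0479
finger_force: 30.0
```

```bash
python3 -m jog '[{"grip":30,"translation":[0,0,-0.2],"twist":[0,0,0]},{"grip":30,"translation":[0,0,-0.5],"twist":[0,0,0]},{"grip":30,"translation":[0,0,-0.9],"twist":[0,0,0]},{"grip":30,"translation":[0,0,-1.3],"twist":[0,0,0]},{"grip":30,"translation":[0,0,-1.7],"twist":[0,0,0]},{"grip":30,"translation":[0,0,-2.1],"twist":[0,0,0]},{"grip":30,"translation":[0,0,-2.5],"twist":[0,0,0]},{"grip":30,"translation":[0,0,-2.5],"twist":[0,0,0]}]'
```

```text
clock: 6.05
tcp_pos: [0.4982, 0.2423, 0.0975]
ee_rot: [-3.138, -0.152, -0.002]
ft_force: [0.2, 0.5, -3.8]
width: 0.0474
finger_force: 30.0
```

Only the battery's weight shows (3.8 N), so it is unlatched. I'll lift on.

```bash
python3 -m jog '[{"grip":30,"translation":[0,0,-1],"twist":[0,0,0]},{"grip":30,"translation":[0,0,-2.5],"twist":[0,0,0]},{"grip":30,"translation":[0,0,-4.5],"twist":[0,0,0]},{"grip":30,"translation":[0,0,-6.5],"twist":[0,0,0]},{"grip":30,"translation":[0,0,-8.5],"twist":[0,0,0]},{"grip":30,"translation":[0,0,-10.5],"twist":[0,0,0]},{"grip":30,"translation":[0,0,-12],"twist":[0,0,0]},{"grip":30,"translation":[0,0,-12.5],"twist":[0,0,0]}]'; python3 - <<'E'
from h import *
im=arm.get_image("wrist"); im2=arm.get_image("scene")
cv2.imwrite("pics/w3.png",np.hstack([im[::1,100:480],cv2.resize(im2[180:320,180:320],(420,420))]))
rel([.4885,-.2945,.2225],.097); print(arm.read_state()["ft_force"])
E
```

```text
clock: 6.72
tcp_pos: [0.4983, 0.2424, 0.2243]
ee_rot: [-3.137, -0.152, -0.005]
ft_force: [0.9, -0.1, -3.7]
width: 0.0478
finger_force: 30.0
t 6.8167 at [0.4979 0.2423 0.2225] w 0.0475 -> cm [-6.130e+00  5.334e+01 -3.000e-02] twist [-0.0003 -0.0016 -0.0001]
[ 0.2307797   0.40045558 -5.14576729]
```

View pics/w3.png

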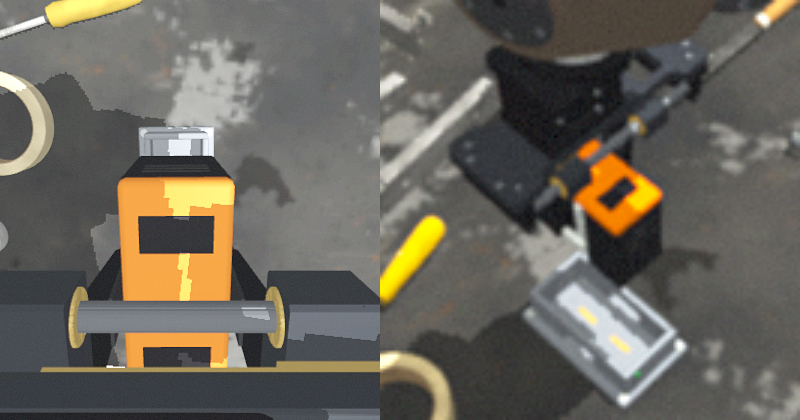

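The battery is held upright, clear of the empty charger. Its underside is at about 0.16 m, well above the blue battery, so I'll carry it across.

```bash
python3 -m jog '[{"grip":30,"translation":[-0.1,1,0],"twist":[0,0,0]},{"grip":30,"translation":[-0.3,3,0],"twist":[0,0,0]},{"grip":30,"translation":[-0.7,6,0],"twist":[0,0,0]},{"grip":30,"translation":[-1,9,0],"twist":[0,0,0]},{"grip":30,"translation":[-1.4,12,0],"twist":[0,0,0]},{"grip":30,"translation":[-1.7,15,0],"twist":[0,0,0]},{"grip":30,"translation":[-2.1,18,0],"twist":[0,0,0]},{"grip":30,"translation":[-2.4,21,0],"twist":[0,0,0]}]' && python3 -m jog '[{"grip":30,"translation":[-0.3,3,0],"twist":[0,0,0]},{"grip":30,"translation":[-0.7,6,0],"twist":[0,0,0]},{"grip":30,"translation":[-1,9,0],"twist":[0,0,0]},{"grip":30,"translation":[-1.4,12,0],"twist":[0,0,0]},{"grip":30,"translation":[-1.7,15,0],"twist":[0,0,0]},{"grip":30,"translation":[-2.1,18,0],"twist":[0,0,0]},{"grip":30,"translation":[-2.4,21,0],"twist":[0,0,0]},{"grip":30,"translation":[-2.7,23.5,0],"twist":[0,0,0]}]'; python3 -c "
from h import *
rel([.4885,-.2945,.179],.097)"
```

```text
clock: 7.48
tcp_pos: [0.4932, 0.029, 0.2205]
ee_rot: [-3.138, -0.152, 0.004]
ft_force: [0.5, 1.2, -4.4]
width: 0.0478
finger_force: 30.0
clock: 8.15
tcp_pos: [0.4891, -0.2078, 0.2204]
ee_rot: [-3.137, -0.151, 0.003]
ft_force: [-0.3, -0.8, -3.2]
width: 0.0478
finger_force: 30.0
t 8.15 at [ 0.4891 -0.2078  0.2204] w 0.0478 -> cm [-0.88  8.63  4.13] twist [-0.0009  0.0018 -0.0009]
```

```bash
python3 -m jog '[{"grip":30,"translation":[-0.2,2,0],"twist":[0,0,0]},{"grip":30,"translation":[-0.4,4,0.5],"twist":[0,0,0]},{"grip":30,"translation":[-0.6,6,1.2],"twist":[0,0,0]},{"grip":30,"translation":[-0.8,7.6,2.2],"twist":[0,0,0]},{"grip":30,"translation":[-0.9,8.4,3.2],"twist":[0,0,0]},{"grip":30,"translation":[-0.9,8.6,4],"twist":[0,0,0]},{"grip":30,"translation":[-0.9,8.6,4.2],"twist":[0,0,0]},{"grip":30,"translation":[-0.9,8.6,4.2],"twist":[0,0,0]}]' && python3 -m jog '[{"grip":30,"translation":[0,0,0],"twist":[0,0,0]},{"grip":30,"translation":[0,0,0],"twist":[0,0,0]},{"grip":30,"translation":[0,0,0],"twist":[0,0,0]},{"grip":30,"translation":[0,0,0],"twist":[0,0,0]},{"grip":30,"translation":[0,0,0],"twist":[0,0,0]}]'; python3 - <<'E'
from h import *
im=arm.get_image("wrist"); im2=arm.get_image("scene")
cv2.imwrite("pics/w4.png",np.hstack([im[::1,100:480],cv2.resize(im2[140:280,280:420],(420,420))]))
rel([.4885,-.2945,.178],.097)
E
```

```text
clock: 8.82
tcp_pos: [0.4891, -0.2912, 0.1785]
ee_rot: [-3.136, -0.152, 0.003]
ft_force: [0.2, 0.0, -3.1]
width: 0.0475
finger_force: 30.0
clock: 9.23
tcp_pos: [0.4896, -0.2919, 0.18]
ee_rot: [3.137, 0.153, 0.001]
ft_force: [-0.1, 0.5, -4.2]
width: 0.0478
finger_force: 30.0
t 9.3333 at [ 0.4895 -0.292   0.1798] w 0.0475 -> cm [-0.13  0.24  0.18] twist [ 0.0003 -0.0002 -0.0001]
```

View pics/w4.png

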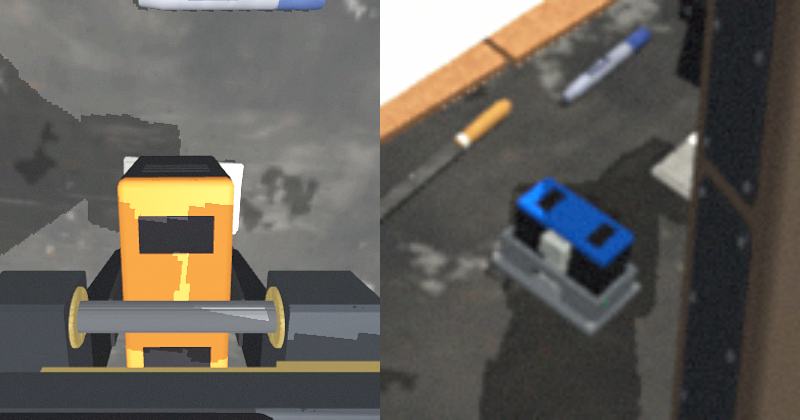

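The battery is held upright over the pad, which shows behind it at columns 122–245, row 160. The blue battery is still seated and the marker has not moved. The arm is still and 3 mm from the aim point, so I'll hand in.

```bash
python3 -c "
from station import arm
print(arm.sign_off())"
```

```text
the job is handed in; nothing more can be done
None
```

I handed the job in at about 9.3 s of the 48 s, with the orange battery held still and upright by its squeezed catches (30 N grip), about 3 mm from the pad's middle and 10 cm above it; the blue battery stayed seated, and no verdict came back.

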